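# Fit the clamp column on the stand until its button clicks

## Task

Take the hollow column with the rectangular clamp head out of the rack and slide it gently down over the stub of the support stand until it sits on the collar, then turn it until the spring button pops out through the hole in its side. Let go with the column locked upright on the stand; never force it, and leave everything else where it is.

Things in the scene. Friction and masses are not known exactly. Their poses are not given: they have to be found in the camera images.
- column: The column to be fitted: upright bare aluminium tube, 25.4 mm outside, 150 mm tall over all, with a black rectangular clamp head on top. Origin: centre of the tube's lower end; z up along the tube. The lower 62 mm are hollow, bore 19.8 mm (wall 2.8 mm), open below. Mass about 0.15 kg; loose, standing in one of the rack's two sockets.
- grip (a point): Centre of the column's clamp head, 128 mm above its lower end, axes as column. The head is 36 mm (x) by 24 mm (y) and 44 mm tall; grasp it from above on its two flat +y and -y faces. A thumbscrew sticks out to 34 mm from the axis on its -x face, right above the lock hole.
- lock_hole (a point): Centre of the lock hole in the column's wall, on its -x side, 25.5 mm above the lower end and visible just above the rack. The hole is about 9.3 mm wide and 12 mm high (19.5 to 31.5 mm above the lower end). Axes as column.
- post: A bystander: plain solid post of the same tube diameter, 115 mm tall, with a round black knob 32 mm wide and no hole; stands in the rack's other socket. Origin: centre of its lower end.
- rack: Fixed grey plastic rack, 190 x 80 x 22 mm, origin centre of underside, with two round sockets 28 mm wide and 14 mm deep (floors 8 mm up) at y = -55 and y = +55 mm in its own frame. Between rack and stand a fixed balance stands on the bench (y -0.2 to 0.07): console 60 mm tall from x 0.375, glass case 313 mm tall from x 0.50; carry the column past in front or above.
- stand: Fixed grey foot of the support stand: square plate 110 x 110 x 12 mm with a hub; origin centre of underside. It carries a steel collar (34 mm wide, 22 to 30 mm above the bench) and on it the upright stub. Collar, stub and button are one piece that turns in the foot, but so stiffly (3 N m) that it stays as set.
- seat (a point): Point on the stub's axis on the top face of the collar, where the column's lower end must come to rest; 30 mm above the bench. Axes as stand.
- stub_tip (a point): Top of the steel stub on its axis, 80 mm above the bench. The stub is 18 mm wide from the collar (30 mm) up and tapers over its last 9 mm to 11 mm. Axes as stand: the button faces the foot's -x side, but set up to 0.7 rad either way about z, and that setting is not measured: look, or find it by turning the column.
- button (a joint): Spring button in the stub's side, 7 mm wide, 21 to 31 mm above the collar; Its top is a ramp: a tube pushed down with 3 to 8 N drives it in. Value in m: 0 fully out (1.5 mm proud of the tube), 0.0025 to 0.005 while the tube's wall covers it. In the hole it jumps back to 0 and blocks turning (over 0.3 N m is forcing it); column yaw then equals foot yaw plus setting, 0.1 rad play.
- beaker: Bystander: glass beaker, 63 mm wide, 70 mm tall. Origin centre of underside.
- boats: Bystander: stack of white weighing boats, 70 x 70 x 25 mm. Origin centre of underside.
- bottle: Bystander: amber dropper bottle, 35 mm wide, 71 mm tall. Origin centre of underside.
- vial_a: Bystander: sample vial with a screw cap, 23 mm wide, 51 mm tall. Origin centre of underside.
- tape: Bystander: roll of label tape, 62 mm wide, 20 mm tall. Origin centre of underside.
- timer: Bystander: bench timer, 60 x 66 x 19 mm. Origin centre of underside.
- lens: Bystander: folding hand lens, 44 x 83 x 9 mm. Origin centre of underside.
- box: Bystander: closed slide box, 102 x 175 x 36 mm. Origin centre of underside.

How it is judged (in metres and radians):
On the way, in this order (a step that is already met when the one before it is completed fails the run):
1. the column is lifted out of the rack (z of column in the frame of rack above 0.03 m), for 0.1 s.
2. the column is slid over the stub and pushes the button in (horizontal distance between column and seat below 0.004 m and z of column in the frame of seat below 0.03 m and value of joint button above 0.0015 m), for 0.05 s.
At the end, for the whole second after the job is handed in: The column stands upright (within 0.08 rad) on the stub's axis (within 4 mm), its lower end on the collar within 2 mm, at rest and released, with the button fully out through the lock hole (joint reading under 1 mm) (horizontal distance between column and seat below 0.004 m and z of column in the frame of seat between -0.002 and 0.002 m and angle between column's own z axis and vertical below 0.08 rad and value of joint button below 0.001 m and linear speed of column below 0.02 m/s and contact force between the fingers and column below 0.1 N); the robot touches nothing.
It fails at once if the column is pressed or wrenched against the stand with more than 40 N (contact force between column and stand above 40 N).
It fails at once if the post or another bystander is shifted by more than 20 mm (distance of any of post, beaker, boats, bottle, vial_a, tape, timer, lens, box from where it was at the start of the episode above 0.02 m).
It also fails if it takes over 58 s, if anything falls off the work surface, if the arm or the gripper's body presses on something with over 40 N, if the wrist force passes 120 N, or if a joint passes its speed limit or range.

## Robot

A 7-joint arm with a two-finger parallel gripper is mounted at the origin on a cart in front of the work surface, level with it; the furniture and walls round the work are solid. World frame = base frame: x ahead of the robot, y to its left, z up, the work surface at z = 0. Lengths are in mm, angles in rad, forces in N, time in s.
With the tool pointing down it reaches from about 400 to 875 mm from the base axis. Payload 4.4 kg.
Tool frame: the origin (TCP) lies midway between the tips of the shut fingers; the grasp point (between the pads) lies 19 mm behind it; z points along the fingers, y is the line along which they close (so a half turn about z gives the same grasp; the last joint's range is limited). The gripper opens to 85 mm and grips with 20 to 120 N. Pads are 22 mm wide; open, the fingers measure 114 mm over their backs; the gripper's body (76 mm by 85 mm) begins 54 mm behind the grasp point. The pads swing forward as they close: fully open they stand 13 mm farther back than shut.
Start: joints at [-1.328, 0.628, 0.038, 1.517, -0.027, 0.996, -0.02], TCP at [197.521, 619.276, 231.313] pointing down, gripper open.
Joint ranges: [-3.06, 3.06], [-0.37, 2.12], [-1.25, 1.32], [0.18, 2.47], [-1.1, 4.24], [0.23, 1.98], [-2.94, 2.94]. Speed limits (rad/s): [2.57, 2.57, 3.14, 3.14, 3.14, 3.14, 3.14].

## Interface

Orientations are given as [roll, pitch, yaw] about the fixed x, y, z axes, in that order (R = Rz(yaw) Ry(pitch) Rx(roll)).
In Python, from cell import ctrl gives the robot as it stands.
- The arm moves only by the shell command python3 -m handwheel 'ROWS'. ROWS is JSON, a list of rows, each a list of 3 entries, a list of its own where there are three numbers: the turn, a rotation vector about the tool's x, y, z in degrees, then the shift along the tool's x, y, z in m, then the closure, from 0 (fully open) to 1 (shut). A call has 1 to 5 rows; each row shifts and turns the commanded pose from where the row before left it, along the tool's axes as they then stand; what a row does not reach is not made up. A row lasts 1/12 s, in which the tool goes at most 41.7 mm and 7.16 degrees, less where a joint would pass 70% of its speed; a pose out of reach is approached as far as the arm can. A call is refused whole if a number of a shift passes 0.0417 or a number of a turn 7.16, either way. A call with a gripper value outside its range is refused whole. The fingers move at their own pace and stop on an object; the grip force is fixed at half the most. Time passes only in rows, so rows that do not move let the fingers close. It gives the time, the measured TCP pose, the force, the opening and the grip force at its end, in the units of the state.
- ctrl.read_state(): the state, without advancing time (a new reading comes with each control period).
- ctrl.get_image(name): name is "side" or "top" or "wrist"; returns a dict with "pixels" (420x560x3 uint8, red, green, blue), "fx", "fy", "cx", "cy" (pixels), "pose" (4x4, takes a point from camera to world coordinates); the wrist camera has in their place "T_tool_cam" (4x4, takes a point from camera to tool coordinates, whose origin is the TCP and whose axes are the flange's). Camera axes: x right, y up, looking along -z (the intrinsics and any distortion apply to the point x, -y, -z); pixel columns grow to the right and rows downward; lengths in mm; the calibration is good to about 2 mm. A picture is of the moment at which its call begins: read the wrist's pose just before it. There is no depth.
- ctrl.finish_job(): hands the job in; it is judged then, once.
The state is a dict: "clock": time; "qpos": joint angles; "qd": joint speeds; "tau": joint torques, N m; "eef_pos": TCP position; "tool_rot": TCP orientation; "force": force on the tool from outside, world axes, zero at the start; "torque": the same for the moment, N m; "width": finger opening in mm; "gripper_force": force on a finger pad.
Only numpy, scipy, OpenCV 4.12 (cv2) and the standard library are available. Lean on these libraries where they do the work, as an engineer would, in place of code of your own. Each camera call takes 0.05 s, during which the arm holds its last target. There are 200 camera calls.

## Working session

There is one attempt and no reset: what is moved stays moved. The work goes in short steps, Python scripts to look and compute and a shell command to move; the robot and the scene stay as the last step left them, time stands still between calls to the robot, and variables do not carry over. Pictures are saved under pics/ and viewed, at most 10 in all, crops included, and the job is handed in when it is done.

```bash
ls; mkdir -p pics; cat > h.py <<'E'
import numpy as np, cv2
from cell import ctrl
def shot(name,fn=None):
    s=ctrl.read_state(); im=ctrl.get_image(name)
    if fn: cv2.imwrite('pics/'+fn,cv2.cvtColor(np.asarray(im['pixels']),cv2.COLOR_RGB2BGR))
    return s,im
E
python3 - <<'E'
from h import *
import pickle
s,a=shot('top','top1.png'); print(s)
_,b=shot('side','side1.png')
pickle.dump((s,a,b),open('i1.pkl','wb'))
for i in (a,b): print({k:v for k,v in i.items() if k!='pixels'})
E
```

```text
pics
{'clock': 0.0, 'qpos': array([-1.32779159,  0.62932566,  0.03845351,  1.51838811, -0.02700433,
        0.9962764 , -0.02003951]), 'qd': array([ 0.00033748, -0.00167555, -0.00193966,  0.00165346, -0.00112605,
       -0.00058408, -0.00046111]), 'tau': array([-9.20332859e-04, -5.63391709e+01,  1.22570280e+00, -1.93454736e+01,
        1.09355879e-02,  1.04818345e-02,  1.65523420e-05]), 'eef_pos': array([197.33556496, 618.66344005, 230.39612233]), 'tool_rot': array([-3.13971365e+00,  2.72914952e-05,  2.83273627e+00]), 'force': array([ 0.06157423,  0.25289514, -0.27143858]), 'torque': array([ 0.03956721, -0.00019807, -0.04308324]), 'gripper_force': 0.0, 'width': 85.47646731308102}
{'fx': 384.3915167743253, 'fy': 384.3915167743253, 'cx': 278.22530316980374, 'cy': 213.43117558450473, 'pose': array([[-9.04865884e-04,  9.96332352e-01, -8.55629895e-02,
         4.29016819e+02],
       [-9.99913597e-01, -2.02354976e-03, -1.29885643e-02,
        -7.52942769e+01],
       [-1.31140678e-02,  8.55438437e-02,  9.96248098e-01,
         1.41398584e+03],
       [ 0.00000000e+00,  0.00000000e+00,  0.00000000e+00,
         1.00000000e+00]])}
{'fx': 421.4233613877957, 'fy': 421.4233613877957, 'cx': 273.01109816156315, 'cy': 206.7089867125256, 'pose': array([[-2.14720064e-01,  5.37894321e-01, -8.15208559e-01,
        -4.68965082e+02],
       [-9.76553385e-01, -1.31445992e-01,  1.70485885e-01,
         1.66313574e+02],
       [-1.54525080e-02,  8.32701418e-01,  5.53506612e-01,
         8.07970632e+02],
       [ 0.00000000e+00,  0.00000000e+00,  0.00000000e+00,
         1.00000000e+00]])}
```

View pics/top1.png

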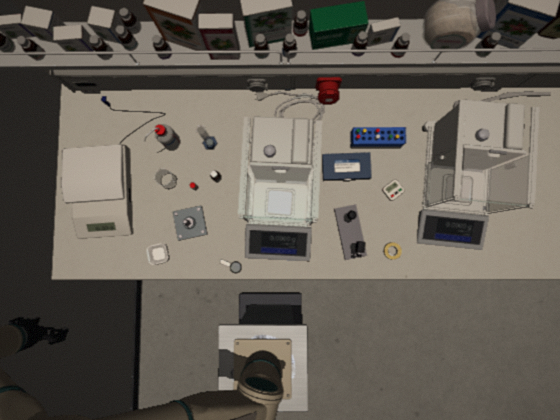

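View pics/side1.png

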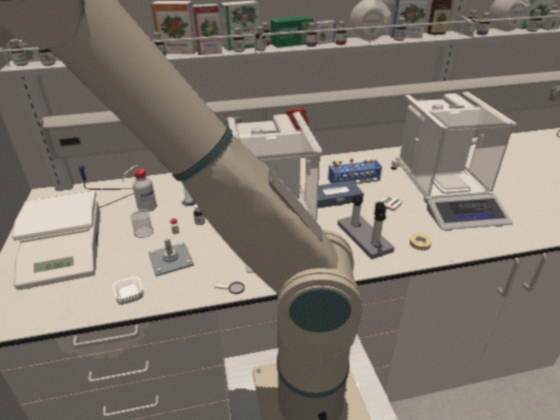

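The top view shows the stand near (189,223), and the rack near (350,232) with the heads at about (351,215) and (359,248). I'll enlarge both areas.

```bash
cat >> h.py <<'E'
def ray(im,u,v,pose=None):
    P=np.asarray(im['pose'] if pose is None else pose,float)
    d=P[:3,:3]@np.array([(u-im['cx'])/im['fx'],-(v-im['cy'])/im['fy'],-1]); return P[:3,3],d
def onz(im,u,v,z,pose=None):
    o,d=ray(im,u,v,pose); return o+d*(z-o[2])/d[2]
def proj(im,p,pose=None):
    P=np.asarray(im['pose'] if pose is None else pose,float)
    c=P[:3,:3].T@(np.asarray(p,float)-P[:3,3]); return im['cx']-im['fx']*c[0]/c[2], im['cy']+im['fy']*c[1]/c[2]
E
python3 - <<'E'
from h import *
import pickle
s,a,b=pickle.load(open('i1.pkl','rb'))
A=cv2.cvtColor(a['pixels'],cv2.COLOR_RGB2BGR);B=cv2.cvtColor(b['pixels'],cv2.COLOR_RGB2BGR)
f=lambda I,u,v,w,h,k:cv2.resize(I[v:v+h,u:u+w],None,fx=k,fy=k,interpolation=cv2.INTER_CUBIC)
t=[f(A,325,198,50,70,8),f(A,165,198,50,50,8)]
im=np.zeros((600,800,3),np.uint8)
im[0:560,0:400]=t[0];im[0:400,400:800]=t[1]
cv2.imwrite('pics/crop1.png',im)
print([np.round(onz(a,189,222,80)),np.round(onz(a,360,247,150)),np.round(onz(a,351,215,115)),np.round(onz(a,350,232,22))])
E
```

```text
[array([514., 253.,  80.]), array([ 427., -326.,  150.]), array([ 535., -305.,  115.]), array([ 481., -316.,   22.])]
```

View pics/crop1.png

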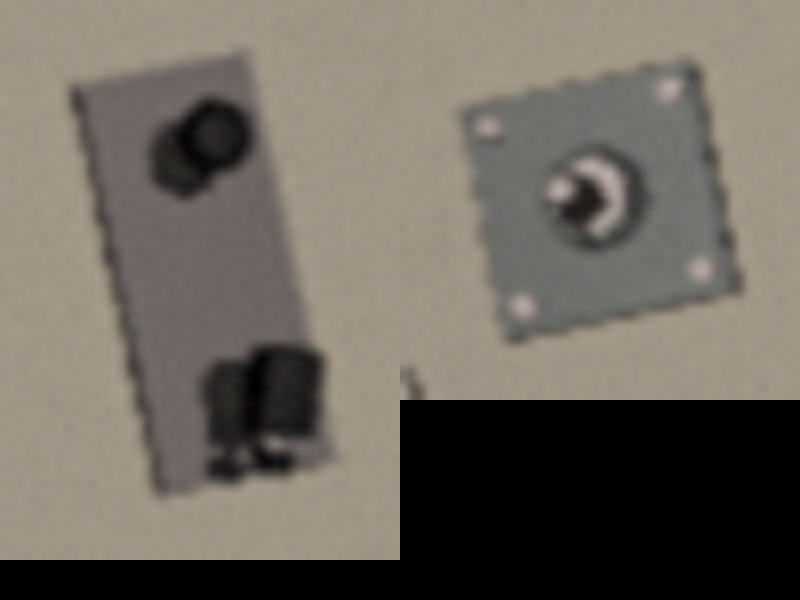

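The column head is at px (360.7,246.8) with the thumbscrew toward -x. The stand is turned by about +0.19 rad, with a bright spot on its stub. I'm setting out towards the rack along the front.

```bash
python3 -m handwheel '[[[0,0,0],[-0.0296,-0.0258,0],0],[[0,0,0],[-0.0296,-0.0258,0],0],[[0,0,0],[-0.0296,-0.0258,0],0],[[0,0,0],[-0.0296,-0.0258,0],0],[[0,0,0],[-0.0296,-0.0258,0],0]]' && python3 -m handwheel '[[[0,0,0],[-0.0296,-0.0258,0],0],[[0,0,0],[-0.0296,-0.0258,0],0],[[0,0,0],[-0.0296,-0.0258,0],0],[[0,0,0],[-0.0296,-0.0258,0],0],[[0,0,0],[-0.0296,-0.0258,0],0]]' ; python3 - <<'E'
from h import *
s,w=shot('wrist','w1.png'); print(s['eef_pos'],s['tool_rot'],s['qpos']);print({k:v for k,v in w.items() if k!='pixels'})
E
```

```text
clock: 0.52
eef_pos: [299.8, 449.5, 231.0]
tool_rot: [-3.141, -0.0, 2.833]
force: [0.8, 0.4, 0.5]
width: 85.4
gripper_force: 0.0
clock: 0.93
eef_pos: [401.5, 281.6, 231.2]
tool_rot: [-3.141, -0.0, 2.833]
force: [0.5, 0.3, 1.2]
width: 85.4
gripper_force: 0.0
[401.52464328 281.64404716 231.18641109] [-3.14127737e+00 -3.16715250e-04  2.83295604e+00] [-0.70924984  0.40292936  0.05582073  1.95254053 -0.03099773  0.78736449
  0.62615723]
{'fx': 377.0525796959031, 'fy': 377.0525796959031, 'cx': 282.40020618167813, 'cy': 204.936923174801, 'T_tool_cam': array([[ 9.01273309e-04,  9.44909599e-01,  3.27330165e-01,
         8.54923577e+01],
       [ 9.99999387e-01, -6.41043795e-04, -9.02893631e-04,
         9.22882734e-01],
       [-6.43319888e-04,  3.27330778e-01, -9.44909598e-01,
        -1.43639828e+02],
       [ 0.00000000e+00,  0.00000000e+00,  0.00000000e+00,
         1.00000000e+00]])}
```

View pics/w1.png

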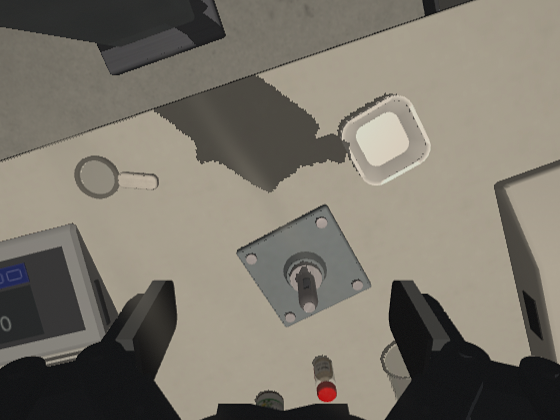

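The wrist camera, on the robot's side, shows the foot's corners at (325,205), (371,286), (288,326) and (237,251). The collar is at about (305,270) and the stub tip at about (309,308). I'll zoom in on the button and compute positions.

```bash
cat >> h.py <<'E'
from scipy.spatial.transform import Rotation as Ro
def wpose(s,w):
    T=np.eye(4);T[:3,:3]=Ro.from_euler('xyz',s['tool_rot']).as_matrix();T[:3,3]=s['eef_pos'];return T@np.asarray(w['T_tool_cam'])
def go(s,p,yaw=None):
    "tool-frame shift (m) to world target p, and turn (deg) about tool z"
    R=Ro.from_euler('xyz',s['tool_rot']).as_matrix(); d=R.T@(np.asarray(p,float)-s['eef_pos'])/1000
    return np.round(d,4), None if yaw is None else np.round(-np.degrees((yaw-s['tool_rot'][2]+np.pi/2)%np.pi-np.pi/2),2)
E
python3 - <<'E'
from h import *
import pickle
s,w=shot('wrist'); pickle.dump((s,w),open('w1.pkl','wb')); P=wpose(s,w)
c=np.array([onz(w,u,v,12,P) for u,v in((325,205),(371,286),(288,326),(237,251))])
print(c.round(1),c.mean(0)); e=c[1]-c[0];print(np.degrees(np.arctan2(e[1],e[0])))
print('tip',onz(w,309,308,80,P))
I=cv2.cvtColor(w['pixels'],cv2.COLOR_RGB2BGR)[235:325,265:345]
cv2.imwrite('pics/crop2.png',cv2.resize(I,None,fx=6,fy=6,interpolation=cv2.INTER_CUBIC))
E
```

```text
[[459.4 300.9  12. ]
 [566.1 322.7  12. ]
 [587.8 219.6  12. ]
 [480.1 197.5  12. ]] [523.35891058 260.17706447  12.        ]
11.537463721856245
tip [525.80328469 259.27490297  80.        ]
```

View pics/crop2.png

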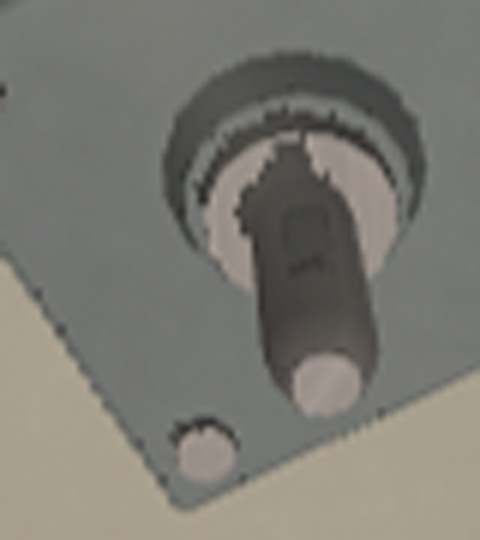

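The button is in sight at about px (316,274), facing nearly straight at the camera, so the locked yaw is roughly -0.3 rad. Now across to the rack.

```bash
python3 -m handwheel '[[[0,0,0],[-0.0139,-0.0378,0],0],[[0,0,0],[-0.0139,-0.0378,0],0],[[0,0,0],[-0.0139,-0.0378,0],0],[[0,0,0],[-0.0139,-0.0378,0],0]]' && python3 -m handwheel '[[[0,0,0],[-0.0139,-0.0378,0],0],[[0,0,0],[-0.0139,-0.0378,0],0],[[0,0,0],[-0.0139,-0.0378,0],0],[[0,0,0],[-0.0139,-0.0378,0],0]]'; python3 -m handwheel '[[[0,0,0],[-0.0103,-0.0387,0],0],[[0,0,0],[-0.0103,-0.0387,0],0],[[0,0,0],[-0.0103,-0.0387,0],0],[[0,0,0],[-0.0103,-0.0387,0],0]]' ;  python3 -m handwheel '[[[0,0,0],[-0.0103,-0.0387,0],0],[[0,0,0],[-0.0103,-0.0387,0],0],[[0,0,0],[-0.0103,-0.0387,0],0],[[0,0,0],[0,0,0],0]]'; python3 - <<'E'
from h import *
import pickle
s,w=pickle.load(open('w1.pkl','rb'));P=wpose(s,w);print('btn',onz(w,316.3,274.2,56,P),'axis',[onz(w,u,v,80,P) for u,v in((265+327/6,235+384/6),)])
s,w=shot('wrist','w2.png'); pickle.dump((s,w),open('w2.pkl','wb')); print(s['eef_pos'],s['tool_rot'],s['qpos'],s['clock'])
E
```

```text
clock: 1.37
eef_pos: [407.6, 121.3, 231.1]
tool_rot: [-3.141, -0.0, 2.834]
force: [1.7, 0.6, 0.6]
width: 85.4
gripper_force: 0.0
clock: 1.7
eef_pos: [414.8, -39.7, 231.3]
tool_rot: [3.141, -0.0, 2.834]
force: [1.3, -0.4, -0.2]
width: 85.2
gripper_force: 0.0
clock: 2.03
eef_pos: [406.9, -199.8, 231.2]
tool_rot: [3.141, -0.0, 2.833]
force: [0.5, 0.1, -0.3]
width: 85.5
gripper_force: 0.0
clock: 2.37
eef_pos: [399.8, -327.5, 231.5]
tool_rot: [-3.135, 0.003, 2.823]
force: [0.3, -0.9, 0.7]
width: 85.5
gripper_force: 0.0
btn [508.02854673 273.546491    56.        ] axis [array([519.60606394, 271.11467944,  80.        ])]
[ 399.78295789 -327.52509679  231.49504187] [-3.13512371e+00  2.79950601e-03  2.82253677e+00] [ 0.49880556  0.44115392  0.18468153  1.89337604 -0.10123259  0.811366
  1.98733936] 2.3667
```

View pics/w2.png

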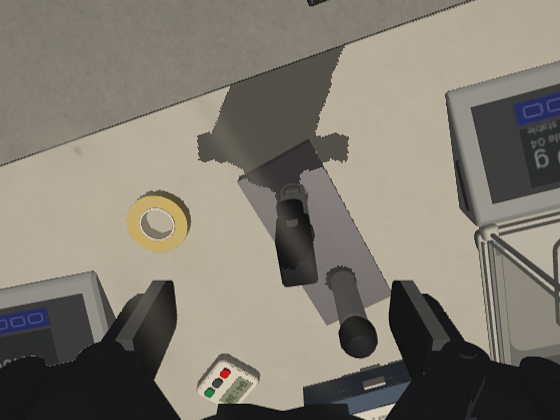

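The rack is in view: the column head is at about (297,240) with its thumbscrew at (292,190), and the post knob is at (357,335). I'll zoom in on the settled view.

```bash
python3 -m handwheel '[[[0,0,0],[0,0,0],0],[[0,0,0],[0,0,0],0]]'; python3 - <<'E'
from h import *
import pickle
s,w=shot('wrist'); pickle.dump((s,w),open('w2.pkl','wb')); print(s['eef_pos'],s['tool_rot'])
I=cv2.cvtColor(w['pixels'],cv2.COLOR_RGB2BGR)[170:300,240:380]
I=cv2.resize(I,None,fx=4.5,fy=4.5,interpolation=cv2.INTER_CUBIC); I=np.clip(I.astype(float)*1.8,0,255).astype(np.uint8)
cv2.imwrite('pics/crop3.png',I)
E
```

```text
clock: 2.58
eef_pos: [401.7, -316.6, 230.9]
tool_rot: [3.14, -0.001, 2.835]
force: [-0.3, 0.3, 0.9]
width: 85.2
gripper_force: 0.0
[ 401.73513817 -316.60690059  230.8830962 ] [ 3.14020509e+00 -1.22731323e-03  2.83458326e+00]
```

View pics/crop3.png

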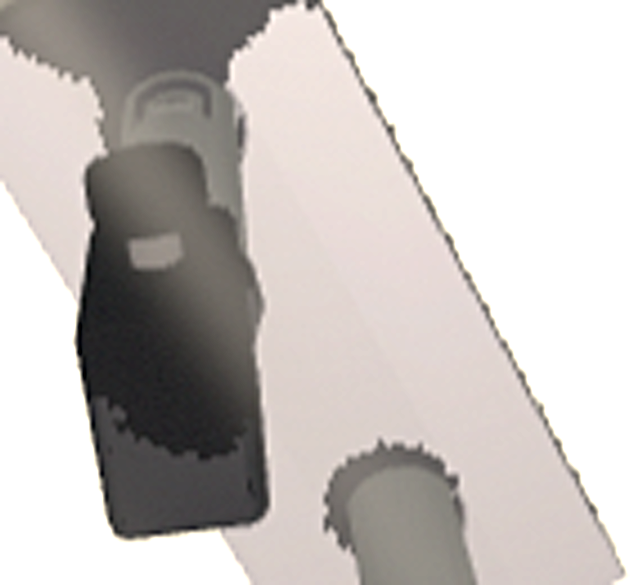

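```bash
python3 - <<'E'
from h import *
import pickle
s,w=pickle.load(open('w2.pkl','rb'));P=wpose(s,w)
c=np.array([onz(w,240+u/4.5,170+v/4.5,150,P) for u,v in((116,540),(269,520),(263,300),(78,340))])
print(c.round(1))
L=lambda i,j:np.linalg.norm(c[i]-c[j]).round(1)
print('far',L(0,1),'sides',L(1,2),L(0,3),'near',L(2,3))
e=c[1]-c[0]; yaw=np.arctan2(e[1],e[0])-np.pi/2; print('yaw',yaw, 'sides yaw',[np.arctan2(*(c[i]-c[j])[1::-1]) for i,j in((0,3),(1,2))])
x=np.array([np.cos(yaw),np.sin(yaw)]); m=(c[0]+c[1])[:2]/2-18*x; print('centre',m, 'mean',c.mean(0))
# rack edge points
k=[onz(w,240+u/4.5,170+v/4.5,22,P) for u,v in((320,5),(620,575))]; print(k)
# hole: tube hole pixel
h=onz(w,240+170/4.5,170+100/4.5,33.5,P);print('hole',h)
E
```

```text
[[ 449.9 -342.4  150. ]
 [ 453.6 -319.3  150. ]
 [ 418.6 -309.7  150. ]
 [ 416.5 -337.2  150. ]]
far 23.4 sides 36.3 33.8 near 27.6
yaw -0.15879710774351508 sides yaw [np.float64(-0.15604325719539563), np.float64(-0.2672166263953541)]
centre [ 433.94870493 -327.99407872] mean [ 434.64016508 -327.13457421  150.        ]
[array([ 412.43492305, -289.49611246,   22.        ]), array([ 569.33146478, -259.76940263,   22.        ])]
hole [ 419.61509203 -325.27554781   33.5       ]
```

```bash
python3 - <<'E'
from h import *
s=ctrl.read_state(); print(s['eef_pos'],s['tool_rot'],go(s,(433,-327.5,231),np.pi-.17))
E
```

```text
[ 401.91517845 -316.4224643   231.04682695] [ 3.14035612e+00 -8.71001651e-04  2.83531724e+00] (array([-0.033 , -0.0012,  0.    ]), np.float64(-7.81))
```

```bash
python3 -m handwheel '[[[0,0,0],[-0.033,-0.0012,0],0],[[0,0,-3.9],[0,0,0],0],[[0,0,-3.9],[0,0,0],0],[[0,0,0],[0,0,0.02],0],[[0,0,0],[0,0,0],0]]'; python3 - <<'E'
from h import *
s,w=shot('wrist','w3.png'); s=ctrl.read_state(); print(s['eef_pos'],s['tool_rot'],go(s,(433,-327.5,117),np.pi-.17))
E
```

```text
clock: 3.05
eef_pos: [431.9, -326.6, 209.2]
tool_rot: [3.139, -0.004, 2.972]
force: [-0.2, 1.3, -0.3]
width: 85.0
gripper_force: 0.0
[ 432.03942919 -327.08401314  210.17553639] [ 3.13930308 -0.00345741  2.97116956] (array([-0.0013, -0.0005,  0.0932]), np.float64(-0.02))
```

View pics/w3.png

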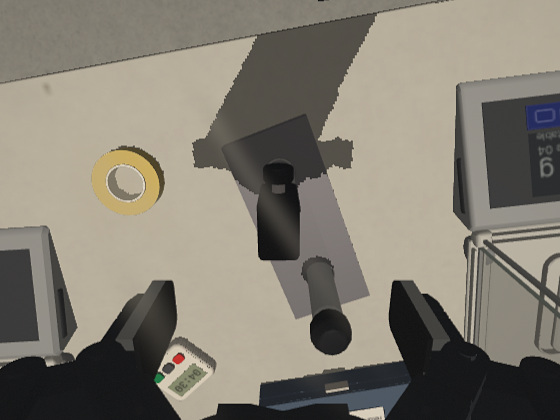

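The head is aligned with the fingers, centred at column 279, with its far edge at (260..299, 260). I'd left out the 8 mm socket floor, so I'll recheck with the top at z=158.

```bash
python3 - <<'E'
from h import *
s,w=shot('wrist');P=wpose(s,w)
g=cv2.cvtColor(w['pixels'],cv2.COLOR_RGB2GRAY)
a=onz(w,259.5,261.5,158,P);b=onz(w,299.5,259.5,158,P);e=b-a;yaw=np.arctan2(e[1],e[0])-np.pi/2
m=(a+b)/2-18*np.array([np.cos(yaw),np.sin(yaw),0]);print(a,b,np.linalg.norm(e),yaw,m,go(s,(m[0],m[1],117),np.pi+yaw),s['eef_pos'])
E
```

```text
[ 446.75555177 -341.6787627   158.        ] [ 449.42852733 -318.63604592  158.        ] 23.1972324861981 -0.11548473602463738 [ 430.21193672 -328.08329655  158.        ] (array([ 0.0013, -0.0015,  0.0932]), np.float64(-3.15)) [ 432.03942919 -327.08401314  210.17553639]
```

```bash
python3 -m handwheel '[[[0,0,-1.5],[0.0015,-0.0015,0.03],0],[[0,0,0],[0,0,0.033],0],[[0,0,0],[0,0,0.02],0],[[0,0,0],[0,0,0.01],0],[[0,0,0],[0,0,0],0.4]]'; python3 -m handwheel '[[[0,0,0],[0,0,0],0.8],[[0,0,0],[0,0,0],1],[[0,0,0],[0,0,0],1],[[0,0,0],[0,0,0],1],[[0,0,0],[0,0,0],1]]';python3 -m handwheel '[[[0,0,0],[0,0,0],1],[[0,0,0],[0,0,0],1],[[0,0,0],[0,0,0],1],[[0,0,0],[0,0,0],1]]'
```

```text
clock: 3.57
eef_pos: [430.2, -329.7, 117.0]
tool_rot: [3.14, -0.003, 2.996]
force: [0.1, 0.6, 0.8]
width: 75.8
gripper_force: 0.0
clock: 3.98
eef_pos: [431.6, -331.2, 119.6]
tool_rot: [-3.141, 0.002, 2.995]
force: [-0.3, 0.6, 6.4]
width: 23.3
gripper_force: 58.9
clock: 4.32
eef_pos: [431.6, -331.2, 119.6]
tool_rot: [-3.141, 0.002, 2.995]
force: [-0.7, 0.6, 5.8]
width: 23.6
gripper_force: 58.9
```

```bash
python3 -m handwheel '[[[0,0,0],[0,0,-0.01],1],[[0,0,0],[0,0,-0.015],1],[[0,0,0],[0,0,-0.02],1],[[0,0,0],[0,0,-0.03],1],[[0,0,0],[0,0,-0.03],1]]'; python3 -m handwheel '[[[0,0,0],[0,0,-0.03],1],[[0,0,0],[0,0,0],1],[[0,0,0],[0,0,0],1]]'; python3 - <<'E'
from h import *
s=ctrl.read_state(); print(s['eef_pos'],s['tool_rot'],s['width'],s['force'],go(s,(415,-30,250)),go(s,(440,245,250)))
E
```

```text
clock: 4.73
eef_pos: [429.9, -330.3, 224.4]
tool_rot: [3.141, -0.002, 2.995]
force: [0.7, -0.8, -1.5]
width: 23.5
gripper_force: 59.0
clock: 4.98
eef_pos: [431.4, -331.4, 255.4]
tool_rot: [-3.14, 0.004, 2.995]
force: [0.5, 0.2, -2.2]
width: 23.5
gripper_force: 59.1
[ 431.43200783 -331.36996301  255.42088114] [-3.13979352  0.00363617  2.99494593] 23.45471642555531 [ 0.47962375  0.22950204 -2.15307019] (array([0.0603, 0.2957, 0.0047]), None) (array([0.0758, 0.5714, 0.0041]), None)
```

```bash
python3 -m handwheel '[[[0,0,0],[0.0075,0.037,0],1],[[0,0,0],[0.0075,0.037,0],1],[[0,0,0],[0.0075,0.037,0],1],[[0,0,0],[0.0075,0.037,0],1]]'; python3 -m handwheel '[[[0,0,0],[0.0075,0.037,0],1],[[0,0,0],[0.0075,0.037,0],1],[[0,0,0],[0.0075,0.037,0],1],[[0,0,0],[0.0075,0.037,0],1]]';python3 -m handwheel '[[[0,0,0],[0.0035,0.0364,0],1],[[0,0,0],[0.0035,0.0364,0],1],[[0,0,0],[0.0035,0.0364,0],1],[[0,0,0],[0.0035,0.0364,0],1]]'; python3 -m handwheel '[[[0,0,0],[0.0035,0.0364,0],1],[[0,0,0],[0.0035,0.0364,0],1],[[0,0,0],[0.0035,0.0364,0],1],[[0,0,0],[0.0035,0.0364,0],1]]'; python3 -m handwheel '[[[0,0,0],[0,0,0],1],[[0,0,0],[0,0,0],1],[[0,0,0],[0,0,0],1]]';python3 - <<'E'
from h import *
import pickle
s,w=shot('wrist','w4.png');pickle.dump((s,w),open('w4.pkl','wb')); print(s['eef_pos'],s['tool_rot'],s['width'],s['force'],s['torque'])
E
```

```text
clock: 5.32
eef_pos: [421.0, -178.1, 252.0]
tool_rot: [3.141, -0.003, 2.994]
force: [1.1, -0.1, -1.1]
width: 23.5
gripper_force: 59.1
clock: 5.65
eef_pos: [412.9, -27.5, 252.3]
tool_rot: [-3.141, -0.003, 2.995]
force: [0.6, 0.9, -1.2]
width: 23.5
gripper_force: 59.1
clock: 5.98
eef_pos: [420.6, 118.2, 252.3]
tool_rot: [-3.14, -0.003, 2.995]
force: [0.3, 0.1, -1.1]
width: 23.8
gripper_force: 59.1
clock: 6.32
eef_pos: [428.1, 264.0, 251.9]
tool_rot: [-3.139, -0.002, 2.995]
force: [1.7, 0.2, -1.1]
width: 23.5
gripper_force: 59.1
clock: 6.57
eef_pos: [428.5, 261.7, 252.0]
tool_rot: [-3.139, -0.002, 2.995]
force: [0.8, 0.3, -0.9]
width: 23.4
gripper_force: 59.6
[428.48728583 261.73632164 252.00959591] [-3.13858201e+00 -2.31615448e-03  2.99526690e+00] 23.437074178011663 [ 0.84648587  0.32754723 -0.878104  ] [-0.0545905  -0.03439761 -0.05484865]
```

View pics/w4.png

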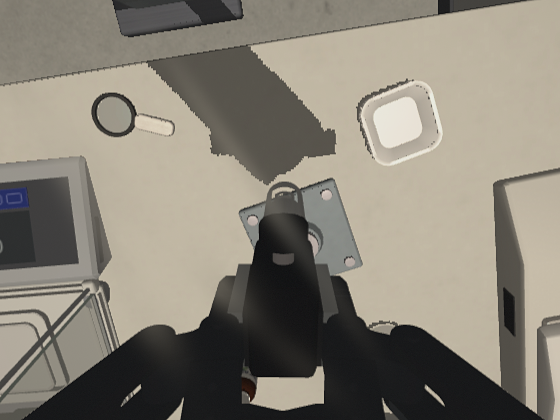

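The held column is upright. Its lower end with the hole shows at (284,190), but it hides the stub. I'll step aside to look at the stub.

```bash
python3 -m handwheel '[[[0,0,0],[0,-0.035,0],1],[[0,0,0],[0,-0.03,0],1],[[0,0,0],[0,0,0],1],[[0,0,0],[0,0,0],1],[[0,0,0],[0,0,0],1]]';python3 - <<'E'
from h import *
import pickle
s,w=shot('wrist');pickle.dump((s,w),open('w5.pkl','wb')); print(s['eef_pos'],s['tool_rot'])
P=wpose(s,w); print('pred tip/collar px',proj(w,(520,266,80),P),proj(w,(520,266,30),P))
R=Ro.from_euler('xyz',s['tool_rot']).as_matrix()
print('pred column low end',proj(w,s['eef_pos']+R@[0,0,111.6],P),'hole',proj(w,s['eef_pos']+R@[12.7,0,86],P))
_,a,b=pickle.load(open('i1.pkl','rb'));print('top: tip',onz(a,185,221.75,80),'collar',onz(a,190,222.4,30))
I=cv2.cvtColor(w['pixels'],cv2.COLOR_RGB2BGR);u,v=[int(x) for x in proj(w,(520,266,50),P)];print(u-55,v-60)
A=cv2.resize(I[v-60:v+60,u-55:u+55],(550,600),interpolation=cv2.INTER_CUBIC)
u0,v0=[int(x) for x in proj(w,s['eef_pos']+R@[0,0,111.6],P)];print(u0-25,v0-40)
B=cv2.resize(I[v0-40:v0+40,u0-25:u0+25],(250,400),interpolation=cv2.INTER_CUBIC)
o=np.zeros((600,800,3),np.uint8);o[:,:550]=A;o[:400,550:]=B;cv2.imwrite('pics/comp.png',np.clip(o*1.4,0,255).astype(np.uint8))
E
```

```text
clock: 7.03
eef_pos: [420.2, 197.9, 253.5]
tool_rot: [3.141, 0.0, 2.993]
force: [0.2, 0.6, -1.2]
width: 23.3
gripper_force: 59.6
[420.21918655 197.93534728 253.47248027] [3.14110808e+00 2.73370107e-04 2.99279892e+00]
pred tip/collar px (np.float64(367.58361685757455), np.float64(268.8718730664699)) (np.float64(357.5645558859776), np.float64(246.101078997545))
pred column low end (np.float64(280.5670927447378), np.float64(200.81105915154606)) hole (np.float64(280.3989711304698), np.float64(194.6599024900179))
top: tip [515.12327648 267.33118976  80.        ] collar [515.96314473 261.97858681  30.        ]
306 194
255 160
```

View pics/comp.png

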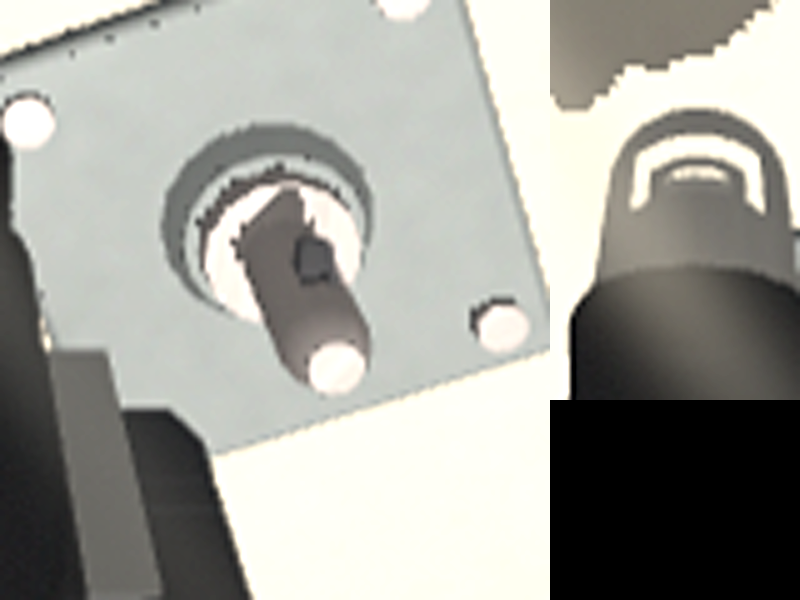

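Crop A (origin (306,194), scale 5) puts the tip at px (373.2,267.6), the collar ring at (362.4,244) and the button at (368.8,246), to the right of the axis. In crop B the column's lower front edge is at px (284.4,181.6).

```bash
python3 - <<'E'
from h import *
import pickle
s,w=pickle.load(open('w5.pkl','rb'));P=wpose(s,w);R=Ro.from_euler('xyz',s['tool_rot']).as_matrix()
tip=onz(w,373.2,267.6,80,P);col=onz(w,362.4,244,30,P);print('tip',tip,'collar',col)
zl=s['eef_pos'][2]-111.6
f=onz(w,284.4,181.6,zl,P);off=R.T@(f-s['eef_pos'])-[12.7,0,111.6];print('col end offset in tool',off)
ax=(tip*.5+col*.5);o,d=ray(w,368.8,246,P)
# button: intersect ray with cylinder r=13.5-ish around axis
for r in(9,10,11.4):
  b=d[:2];q=o[:2]-ax[:2];A=b@b;B=2*q@b;C=q@q-r*r;D=B*B-4*A*C
  if D>0:
    p=o+d*(-B-D**.5)/2/A;print(r,p,'yaw',np.arctan2(*-(p-ax)[1::-1]))
  else: print(r,'miss')
t=(tip+col)/2-R@[off[0],off[1],0]; t[2]=s['eef_pos'][2]; print('tcp target',t,go(s,t),s['clock'])
E
```

```text
tip [519.434215   271.35014824  80.        ] collar [518.2967739  271.31896029  30.        ]
col end offset in tool [ 1.50911959e+00  2.69814742e+00 -2.55963693e-03]
9 [510.21764447 273.8274824   52.61950222] yaw -0.2806622176567825
10 [509.08603644 273.42314251  54.85609853] yaw -0.21040790325953462
11.4 [507.57097991 272.88179093  57.85057162] yaw -0.13614268863673012
tcp target [519.95795188 268.44250007 253.47248027] (array([-0.0882,  0.0845,  0.0001]), None) 7.0333
```

The tip and collar agree at about (519,271), and the locked yaw is about -0.2 rad. I'll go over the stub and pre-turn the column 17° to about +0.15 rad so the final turn goes one way.

```bash
python3 -m handwheel '[[[0,0,0],[-0.022,0.0211,0],1],[[0,0,0],[-0.022,0.0211,0],1],[[0,0,0],[-0.022,0.0211,0],1],[[0,0,0],[-0.0222,0.0212,0],1]]'; python3 -m handwheel '[[[0,0,-5.7],[0,0,0],1],[[0,0,-5.7],[0,0,0],1],[[0,0,-5.7],[0,0,0],1],[[0,0,0],[0,0,0.02],1],[[0,0,0],[0,0,0.02],1]]'; python3 -m handwheel '[[[0,0,0],[0,0,0],1],[[0,0,0],[0,0,0],1],[[0,0,0],[0,0,0],1]]';python3 - <<'E'
from h import *
import pickle
s,w=shot('wrist','w6.png');pickle.dump((s,w,shot('side','side6.png')[1],shot('top','top6.png')[1]),open('w6.pkl','wb'));print(s['torque'],go(s,(520,268.4,190)))
E
```

```text
clock: 7.42
eef_pos: [520.5, 271.2, 253.2]
tool_rot: [3.141, -0.0, 2.996]
force: [0.7, 1.4, -1.0]
width: 23.2
gripper_force: 59.7
clock: 7.83
eef_pos: [520.5, 270.9, 213.6]
tool_rot: [3.14, 0.003, -2.988]
force: [-0.4, 0.9, -1.4]
width: 23.4
gripper_force: 59.8
clock: 8.08
eef_pos: [520.0, 270.2, 214.0]
tool_rot: [3.141, 0.001, -2.989]
force: [0.1, 0.2, -0.4]
width: 23.6
gripper_force: 59.6
[ 0.01231119 -0.02656308 -0.04176189] (array([ 0.0003, -0.0018,  0.024 ]), None)
```

```bash
python3 -m handwheel '[[[0,0,0],[-0.0003,-0.0017,0.005],1],[[0,0,0],[0,0,0.01],1],[[0,0,0],[0,0,0.005],1],[[0,0,0],[0,0,0.003],1],[[0,0,0],[0,0,0],1]]'; python3 -m handwheel '[[[0,0,0],[0,0,0.003],1],[[0,0,0],[0,0,0],1]]'; python3 -m handwheel '[[[0,0,0],[0,0,0.002],1],[[0,0,0],[0,0,0],1]]'
```

```text
clock: 8.65
eef_pos: [519.4, 267.4, 189.0]
tool_rot: [-3.141, -0.002, -2.99]
force: [-0.7, -1.3, -1.1]
width: 23.5
gripper_force: 59.6
clock: 8.82
eef_pos: [520.0, 267.8, 186.9]
tool_rot: [-3.141, -0.001, -2.99]
force: [-0.5, 0.6, -1.5]
width: 23.2
gripper_force: 59.6
clock: 8.98
eef_pos: [520.1, 267.8, 185.1]
tool_rot: [-3.142, -0.0, -2.99]
force: [-0.2, -0.2, -1.3]
width: 23.3
gripper_force: 59.6
```

```bash
python3 -m handwheel '[[[0,0,0],[0,0.0006,0.002],1],[[0,0,0],[0,0,0],1],[[0,0,0],[0,0,0],1]]'; python3 -m handwheel '[[[0,0,0],[0,0,0.002],1],[[0,0,0],[0,0,0],1],[[0,0,0],[0,0,0],1]]'; python3 -m handwheel '[[[0,0,0],[0,0,0.002],1],[[0,0,0],[0,0,0],1],[[0,0,0],[0,0,0],1]]'
```

```text
clock: 9.23
eef_pos: [520.0, 268.5, 183.3]
tool_rot: [3.142, -0.0, -2.989]
force: [0.2, 0.1, -1.1]
width: 23.2
gripper_force: 59.6
clock: 9.48
eef_pos: [520.1, 268.3, 181.2]
tool_rot: [-3.142, 0.0, -2.99]
force: [0.6, -0.0, -1.3]
width: 23.2
gripper_force: 59.6
clock: 9.73
eef_pos: [520.1, 268.3, 179.2]
tool_rot: [-3.142, 0.0, -2.99]
force: [-0.2, -0.3, -1.3]
width: 23.2
gripper_force: 59.6
```

```bash
python3 -m handwheel '[[[0,0,0],[0,0,0.003],1],[[0,0,0],[0,0,0],1],[[0,0,0],[0,0,0],1]]'; python3 -m handwheel '[[[0,0,0],[0,0,0.002],1],[[0,0,0],[0,0,0],1],[[0,0,0],[0,0,0],1]]'; python3 -m handwheel '[[[0,0,0],[0,0,0.002],1],[[0,0,0],[0,0,0],1],[[0,0,0],[0,0,0],1]]'
```

```text
clock: 9.98
eef_pos: [520.1, 268.3, 176.1]
tool_rot: [-3.142, -0.0, -2.99]
force: [-0.4, -0.0, -1.9]
width: 23.2
gripper_force: 59.7
clock: 10.23
eef_pos: [520.1, 268.3, 174.2]
tool_rot: [-3.142, -0.0, -2.99]
force: [0.6, -0.7, -1.4]
width: 23.2
gripper_force: 59.7
clock: 10.48
eef_pos: [520.0, 268.3, 172.2]
tool_rot: [-3.142, -0.0, -2.99]
force: [-0.1, 0.8, -1.8]
width: 23.4
gripper_force: 59.7
```

```bash
for i in 1; do python3 -m handwheel '[[[0,0,0],[0,0,0.002],1],[[0,0,0],[0,0,0],1],[[0,0,0],[0,0,0],1]]'; done; python3 -m handwheel '[[[0,0,0],[0,0,0.002],1],[[0,0,0],[0,0,0],1],[[0,0,0],[0,0,0],1]]'; python3 -m handwheel '[[[0,0,0],[0,0,0.002],1],[[0,0,0],[0,0,0],1],[[0,0,0],[0,0,0],1]]'; python3 -m handwheel '[[[0,0,0],[0,0,0.002],1],[[0,0,0],[0,0,0],1],[[0,0,0],[0,0,0],1]]'
```

```text
clock: 10.73
eef_pos: [520.0, 268.4, 170.1]
tool_rot: [-3.142, -0.0, -2.99]
force: [0.6, 0.2, -2.6]
width: 23.2
gripper_force: 59.7
clock: 10.98
eef_pos: [520.0, 268.5, 168.4]
tool_rot: [3.141, 0.0, -2.99]
force: [0.8, -0.2, 0.2]
width: 23.7
gripper_force: 60.0
clock: 11.23
eef_pos: [520.1, 268.5, 166.5]
tool_rot: [3.141, 0.0, -2.99]
force: [-0.2, 0.6, 4.1]
width: 23.7
gripper_force: 60.2
clock: 11.48
eef_pos: [520.0, 268.5, 164.1]
tool_rot: [3.141, -0.0, -2.99]
force: [0.2, 1.2, -0.3]
width: 23.7
gripper_force: 59.9
```

The 5 N bump is the button ramp going in. I'll continue down to the collar at about TCP z 141.6.

```bash
python3 -m handwheel '[[[0,0,0],[0,0,0.003],1],[[0,0,0],[0,0,0.003],1],[[0,0,0],[0,0,0],1]]'; python3 -m handwheel '[[[0,0,0],[0,0,0.003],1],[[0,0,0],[0,0,0.003],1],[[0,0,0],[0,0,0],1]]'; python3 -m handwheel '[[[0,0,0],[0,0,0.003],1],[[0,0,0],[0,0,0.002],1],[[0,0,0],[0,0,0],1]]'; python3 -m handwheel '[[[0,0,0],[0,0,0.001],1],[[0,0,0],[0,0,0.001],1],[[0,0,0],[0,0,0],1]]'
```

```text
clock: 11.73
eef_pos: [520.0, 268.4, 157.6]
tool_rot: [3.141, -0.0, -2.99]
force: [1.0, 1.0, -0.5]
width: 23.3
gripper_force: 59.8
clock: 11.98
eef_pos: [520.0, 268.4, 151.6]
tool_rot: [3.142, -0.0, -2.99]
force: [1.3, 1.5, -2.0]
width: 23.5
gripper_force: 59.7
clock: 12.23
eef_pos: [520.0, 268.5, 146.8]
tool_rot: [3.142, -0.0, -2.989]
force: [0.1, 1.1, -1.3]
width: 23.3
gripper_force: 59.8
clock: 12.48
eef_pos: [520.0, 268.5, 145.2]
tool_rot: [3.141, -0.0, -2.99]
force: [0.5, 1.0, 0.4]
width: 23.5
gripper_force: 60.0
```

```bash
python3 -m handwheel '[[[0,0,0],[0,0,0.001],1],[[0,0,0],[0,0,0],1],[[0,0,0],[0,0,0],1]]'; python3 -m handwheel '[[[0,0,0],[0,0,0.0007],1],[[0,0,0],[0,0,0],1],[[0,0,0],[0,0,0],1]]'
```

```text
clock: 12.73
eef_pos: [520.0, 268.5, 144.2]
tool_rot: [3.141, -0.0, -2.99]
force: [-0.7, 1.0, 0.9]
width: 23.2
gripper_force: 59.9
clock: 12.98
eef_pos: [520.0, 268.6, 143.5]
tool_rot: [3.141, 0.0, -2.99]
force: [0.1, 1.8, 0.3]
width: 23.6
gripper_force: 59.9
```

```bash
python3 -m handwheel '[[[0,0,0],[0,0,0.001],1],[[0,0,0],[0,0,0],1],[[0,0,0],[0,0,0],1]]'; python3 -m handwheel '[[[0,0,0],[0,0,0.0007],1],[[0,0,0],[0,0,0],1],[[0,0,0],[0,0,0],1]]';  python3 -c "
from h import *; print(ctrl.read_state()['torque'])"
```

```text
clock: 13.23
eef_pos: [520.0, 268.6, 142.5]
tool_rot: [3.141, -0.0, -2.989]
force: [-0.1, 2.6, 0.3]
width: 23.2
gripper_force: 59.9
clock: 13.48
eef_pos: [520.0, 268.6, 141.9]
tool_rot: [3.141, 0.0, -2.989]
force: [0.2, 2.0, 1.6]
width: 23.7
gripper_force: 59.9
[ 0.89114257  0.16188176 -0.03467092]
```

```bash
python3 -m handwheel '[[[0,0,0],[0,0.0005,0],1],[[0,0,0],[0,0,0],1],[[0,0,0],[0,0,0.0007],1],[[0,0,0],[0,0,0],1],[[0,0,0],[0,0,0],1]]'; python3 -c "
from h import *; print(ctrl.read_state()['torque'])"; python3 -m handwheel '[[[0,0,0],[0,0,0.0007],1],[[0,0,0],[0,0,0],1],[[0,0,0],[0,0,0],1]]';  python3 -c "
from h import *; print(ctrl.read_state()['torque'])"
```

```text
clock: 13.9
eef_pos: [520.1, 268.8, 141.6]
tool_rot: [-3.141, 0.0, -2.99]
force: [-1.6, 0.5, 5.6]
width: 23.3
gripper_force: 60.5
[ 0.38593804  0.35555773 -0.02055669]
clock: 14.15
eef_pos: [520.2, 268.8, 141.6]
tool_rot: [-3.142, 0.001, -2.99]
force: [-1.6, 1.3, 10.1]
width: 23.3
gripper_force: 61.2
[ 0.23820345  0.60551608 -0.01327888]
```

It is seated at z 141.6, as predicted. Now I'll turn in small steps toward negative yaw and watch the torque.

```bash
t(){ python3 -c "
from h import *; s=ctrl.read_state(); print('TQ',s['torque'].round(3),'colyaw',round(s['tool_rot'][2]%6.2832-3.1416,4))"; }
python3 -m handwheel '[[[0,0,2],[0,0,-0.0006],1],[[0,0,2],[0,0,0],1],[[0,0,0],[0,0,0],1]]'; t; python3 -m handwheel '[[[0,0,2],[0,0,0],1],[[0,0,2],[0,0,0],1],[[0,0,0],[0,0,0],1]]'; t; python3 -m handwheel '[[[0,0,1.5],[0,0,0],1],[[0,0,1.5],[0,0,0],1],[[0,0,0],[0,0,0],1]]'; t
```

```text
clock: 14.4
eef_pos: [520.2, 269.0, 141.6]
tool_rot: [3.141, 0.001, -3.061]
force: [-1.6, 0.9, 5.9]
width: 23.6
gripper_force: 60.6
TQ [ 0.547  0.369 -0.094] colyaw 0.0805
clock: 14.65
eef_pos: [520.6, 269.0, 141.6]
tool_rot: [3.141, 0.001, -3.13]
force: [0.4, 2.4, 5.3]
width: 23.5
gripper_force: 60.4
TQ [ 0.484  0.031 -0.097] colyaw 0.0114
clock: 14.9
eef_pos: [520.8, 268.7, 141.6]
tool_rot: [3.141, 0.002, 3.101]
force: [-0.1, 0.6, 5.7]
width: 23.4
gripper_force: 60.6
TQ [ 0.357  0.018 -0.033] colyaw -0.0403
```

```bash
t(){ python3 -c "
from h import *; s=ctrl.read_state(); print('TQ',s['torque'].round(3),'colyaw',round(s['tool_rot'][2]%6.2832-3.1416,4))"; }
python3 -m handwheel '[[[0,0,1.5],[0,0,0],1],[[0,0,1],[0,0,0],1],[[0,0,0],[0,0,0],1]]'; t; python3 -m handwheel '[[[0,0,1.2],[0,0,0],1],[[0,0,0.8],[0,0,0],1],[[0,0,0],[0,0,0],1]]'; t; python3 -m handwheel '[[[0,0,1],[0,0,0],1],[[0,0,1],[0,0,0],1],[[0,0,0],[0,0,0],1]]'; t
```

```text
clock: 15.15
eef_pos: [520.9, 268.4, 141.6]
tool_rot: [-3.141, 0.002, 3.058]
force: [0.6, 0.2, 5.4]
width: 23.5
gripper_force: 60.6
TQ [ 0.216 -0.006 -0.018] colyaw -0.0837
clock: 15.4
eef_pos: [521.0, 268.2, 141.6]
tool_rot: [-3.141, 0.002, 3.023]
force: [0.3, 0.5, 6.0]
width: 22.9
gripper_force: 60.6
TQ [ 0.129 -0.08   0.009] colyaw -0.1185
clock: 15.65
eef_pos: [521.0, 268.1, 141.6]
tool_rot: [-3.141, 0.002, 2.988]
force: [0.3, -0.4, 5.8]
width: 23.2
gripper_force: 60.7
TQ [ 0.049 -0.126 -0.018] colyaw -0.1537
```

```bash
t(){ python3 -c "
from h import *; s=ctrl.read_state(); print('TQ',s['torque'].round(3),'colyaw',round(s['tool_rot'][2]%6.2832-3.1416,4))"; }
python3 -m handwheel '[[[0,0,1],[0,0,0],1],[[0,0,1],[0,0,0],1],[[0,0,0],[0,0,0],1]]'|tail -3; t; python3 -m handwheel '[[[0,0,1],[0,0,0],1],[[0,0,0.5],[0,0,0],1],[[0,0,0],[0,0,0],1]]'|tail -3; t; python3 -m handwheel '[[[0,0,1],[0,0,0],1],[[0,0,0.5],[0,0,0],1],[[0,0,0],[0,0,0],1]]'|tail -3; t
```

```text
force: [1.0, 0.8, 5.7]
width: 23.3
gripper_force: 60.7
TQ [-0.052 -0.141  0.035] colyaw -0.1886
force: [1.0, 0.1, 5.5]
width: 23.2
gripper_force: 60.6
TQ [-0.052 -0.071  0.011] colyaw -0.2144
force: [0.7, -0.4, 5.6]
width: 23.2
gripper_force: 60.6
TQ [-0.075 -0.119 -0.003] colyaw -0.2407
```

```bash
t(){ python3 -c "
from h import *; s=ctrl.read_state(); print('TQ',s['torque'].round(3),'colyaw',round(s['tool_rot'][2]%6.2832-3.1416,4))"; }
python3 -m handwheel '[[[0,0,1],[0,0,0],1],[[0,0,0.5],[0,0,0],1],[[0,0,0],[0,0,0],1]]'|tail -3; t; python3 -m handwheel '[[[0,0,1],[0,0,0],1],[[0,0,0.5],[0,0,0],1],[[0,0,0],[0,0,0],1]]'|tail -3; t; python3 -m handwheel '[[[0,0,1],[0,0,0],1],[[0,0,0.5],[0,0,0],1],[[0,0,0],[0,0,0],1]]'|tail -3; t
```

```text
force: [0.3, -0.3, 6.0]
width: 23.2
gripper_force: 60.6
TQ [-0.081 -0.118  0.024] colyaw -0.2669
force: [0.1, 0.3, 6.1]
width: 23.2
gripper_force: 60.6
TQ [-0.102 -0.108  0.064] colyaw -0.293
force: [0.1, -0.5, 5.8]
width: 23.3
gripper_force: 60.6
TQ [-0.148 -0.129  0.02 ] colyaw -0.3192
```

```bash
t(){ python3 -c "
from h import *; s=ctrl.read_state(); print('TQ',s['torque'].round(3),'colyaw',round(s['tool_rot'][2]%6.2832-3.1416,4))"; }
python3 -m handwheel '[[[0,0,1],[0,0,0],1],[[0,0,0.5],[0,0,0],1],[[0,0,0],[0,0,0],1]]'|tail -3; t; python3 -m handwheel '[[[0,0,1],[0,0,0],1],[[0,0,0.5],[0,0,0],1],[[0,0,0],[0,0,0],1]]'|tail -3; t; python3 -m handwheel '[[[0,0,1],[0,0,0],1],[[0,0,0.5],[0,0,0],1],[[0,0,0],[0,0,0],1]]'|tail -3; t
```

```text
force: [-0.7, -0.4, 5.0]
width: 23.4
gripper_force: 60.6
TQ [-0.134 -0.139  0.017] colyaw -0.3454
force: [-0.1, -0.9, 5.5]
width: 23.5
gripper_force: 60.6
TQ [-0.257 -0.102  0.041] colyaw -0.3717
force: [1.2, -0.2, 5.5]
width: 23.4
gripper_force: 60.7
TQ [-0.271 -0.099  0.05 ] colyaw -0.3979
```

No blocking torque yet. I'll compare the lock-hole patch in the wrist image numerically with its look before seating.

```bash
python3 - <<'E'
from h import *
import pickle
s,w=shot('wrist','w7.png');pickle.dump((s,w),open('w7.pkl','wb'))
for I in (pickle.load(open('w6.pkl','rb'))[1],w):
    g=cv2.cvtColor(I['pixels'],cv2.COLOR_RGB2GRAY)
    for v in range(176,216,2): print(' '.join('%3d'%x for x in g[v,262:308:2]))
    print()
E
```

```text
73  82  81  80  79  70  72  73  72  73  71  71  70  70  70  76  79  79  79  66  61  59 125
 74  85  82  80  80  71  73  73  73  72  72  72  70  69  70  74  79  78  78  62  55  79 149
 77  78  84  81  80  72  73  74  74  74  73  72  71  70  70  72  79  79  74  61  74 145 147
 74  76  85  82  82  74  72  74  76  77  77  76  76  75  75  72  78  78  62  70 117 147 146
 81  75  77  86  82  73  77  80  79  78  76  75  76  75  76  77  77  71  88  95 147 145 146
 83  77  74  78  83  79  80  79  78  78  77  77  77  76  75  77  78  73 105 148 146 146 145
 88 119 118  79  81  82  81  80  79  80  83  83  81  75  69  83  75  76  86 149 145 147 146
140 138 141 135  84  81  80  82  83  83  81  80  78  74  65 101 137  95  73 105 148 146 146
139 138 140  89  84  87  77  85  81  78  76  76  76  76  76 142 148 149  73  74 150 145 145
138 138 138  88  86 141  93  81  78  79  81  80  74  72  86  74 140 147  72  72 141 145 144
138 137 130  89  88 145 143  80  87  88  86  86  86  86  92  75 115 146  72  72 114 145 144
139 140 117  90  89 144 125  83  86  82  80  76  77  79  80  75 115 146  71  74  87 146 1
[... 1879 characters left out ...]
  85  83  81  83  83  84  85  81  73  85  81  81  86  85
 87  90  86  86  87  86  87  86  86  85  84  82  83  83  83  85  84  82  84  81  80  87  84
 81  89  86  86  86  86  87  86  86  85  84  82  84  83  83  86  84  84  83  82  79  87  75
 76  91  86  86  88  87  87  87  87  86  84  83  84  84  83  85  83  84  84  82  81  88  67
 69  80  86  87  87  87  88  87  87  86  85  83  84  83  84  85  83  84  84  82  81  83  61
 68  76  85  87  87  88  88  88  88  87  85  84  84  84  84  86  84  84  85  83  81  62 146
 73  82  86  87  88  89  90  90  90  83  75  74  79  87  87  88  86  85  86  82  80 119 160
 72  85  87  75  70  59  57  55  54  55  52  49  45  40  41  38  44  67  80  85  80 114 159
```

```bash
cat > dk.py <<'E'
from h import *
s,w=shot('wrist');g=cv2.cvtColor(w['pixels'],cv2.COLOR_RGB2GRAY)[178:206,262:308]
n,l,st,c=cv2.connectedComponentsWithStats((g<62).astype(np.uint8))
print('TQ',s['torque'].round(3),'F',s['force'].round(1),'z',s['eef_pos'][2].round(1),'colyaw',round(s['tool_rot'][2]%6.2832-3.1416,4),'dark',[(st[i,:2]+[262,178],st[i,2:],c[i].round(1)+[262,178]) for i in range(1,n) if st[i,4]>12])
E
python3 dk.py; python3 -m handwheel '[[[0,0,-1.5],[0,0,0],1],[[0,0,-1.5],[0,0,0],1],[[0,0,0],[0,0,0],1]]'>/dev/null; python3 dk.py;  python3 -m handwheel '[[[0,0,-1.5],[0,0,0],1],[[0,0,-1.5],[0,0,0],1],[[0,0,0],[0,0,0],1]]'>/dev/null; python3 dk.py;  python3 -m handwheel '[[[0,0,-1],[0,0,0],1],[[0,0,-1],[0,0,0],1],[[0,0,0],[0,0,0],1]]'>/dev/null; python3 dk.py
```

```text
TQ [-0.328 -0.11   0.054] F [ 0.7 -0.6  6. ] z 141.6 colyaw -0.3976 dark [(array([276, 186]), array([12,  9, 88], dtype=int32), array([281.2, 190.6]))]
TQ [-0.266 -0.033  0.005] F [ 0.2 -0.9  6.2] z 141.6 colyaw -0.3441 dark [(array([277, 187]), array([11,  8, 84], dtype=int32), array([282.1, 190.7]))]
TQ [-0.142  0.02  -0.002] F [ 1.3 -1.   5.4] z 141.6 colyaw -0.2917 dark [(array([278, 187]), array([11,  8, 79], dtype=int32), array([283. , 190.9]))]
TQ [-0.087  0.034 -0.014] F [0.2 0.3 6.6] z 141.6 colyaw -0.2572 dark [(array([278, 187]), array([11,  8, 75], dtype=int32), array([283.3, 190.9]))]
```

```bash
python3 -m handwheel '[[[0,0,-1.5],[0,0,0],1],[[0,0,-1.5],[0,0,0],1],[[0,0,0],[0,0,0],1]]'>/dev/null; python3 dk.py;  python3 -m handwheel '[[[0,0,-1.5],[0,0,0],1],[[0,0,-1],[0,0,0],1],[[0,0,0],[0,0,0],1]]'>/dev/null; python3 dk.py; python3 -m handwheel '[[[0,0,0],[0,0,0.0012],1],[[0,0,0],[0,0,0],1],[[0,0,0],[0,0,0],1]]'; python3 dk.py; python3 - <<'E'
from h import *
s,w=shot('wrist','w8.png'); g=cv2.cvtColor(w['pixels'],cv2.COLOR_RGB2GRAY)
for v in range(178,208): print(' '.join('%3d'%x for x in g[v,266:304]))
E
```

```text
TQ [-0.077  0.131  0.007] F [-0.5 -0.8  6.3] z 141.6 colyaw -0.2044 dark [(array([279, 188]), array([12,  7, 78], dtype=int32), array([284.2, 191. ]))]
TQ [ 0.007  0.165 -0.072] F [-0.3 -0.6  5.8] z 141.6 colyaw -0.1611 dark [(array([280, 188]), array([11,  7, 75], dtype=int32), array([285. , 191.1]))]
clock: 19.75
eef_pos: [520.8, 268.0, 141.5]
tool_rot: [-3.141, 0.001, 2.98]
force: [-2.4, -0.7, 14.2]
width: 23.1
gripper_force: 61.6
TQ [-0.381  0.629 -0.077] F [-2.4 -0.7 14.2] z 141.5 colyaw -0.1618 dark [(array([280, 187]), array([11,  8, 74], dtype=int32), array([284.9, 190.7]))]
 69  69  71  72  72  73  79  82  85  85  85  86  84  83  83  82  82  82  82  82  82  83  85  83  84  82  82  83  82  79  78  71  71  69  67  67  67  68
 69  71  74  74  74  80  83  84  85  85  85  85  85  84  82  82  82  82  82  82  82  83  83  84  83  83  82  82  80  81  81  76  74  70  70  68  67  67
 73  74  74  79  82  83  82  83  84  84  85  85  85  84  83  83  83  83  82  82  82  83  83  84  83  82  82  82  81  80  81  82  83  74  72  69  67  65
 76  75  79  83  85  83  83  82  84  85  84  85  85  8
[... 3349 characters left out ...]
  82  81  80  81  80  82  81  81  81  83  82  83  83  82  82  82  81  82  81  79  78  77  83
 84  84  84  85  85  85  85  85  85  85  84  84  84  84  83  82  82  80  81  81  82  81  81  81  81  82  84  83  81  82  81  81  82  81  79  78  77  81
 85  85  84  85  85  85  84  85  85  85  85  85  84  84  84  83  82  81  81  81  81  81  81  81  83  82  83  83  82  82  82  82  82  81  79  78  77  81
 84  84  85  85  85  85  84  85  85  86  85  85  84  84  84  83  82  81  80  81  81  82  81  81  83  82  83  83  82  81  81  83  82  82  80  79  79  81
 84  85  85  85  85  85  85  85  85  84  85  86  85  84  83  83  83  81  81  81  82  82  82  82  82  82  83  83  82  82  82  83  81  82  79  79  79  81
```

```bash
python3 - <<'E'
from h import *
s,w=shot('wrist');P=wpose(s,w);R=Ro.from_euler('xyz',s['tool_rot']).as_matrix()
print(s['clock'])
pr=lambda x,y,z:np.round(proj(w,s['eef_pos']+R@[x+1.5,y+2.7,141.5-z],P),1)
for r in (9.2,10.5,12.7,14.2):
  print(r,{z:[pr((r*r-h*h)**.5,h,z)[k] for h,k in((0,1),(-3.5,0),(3.5,0))] for z in(51,56,61)})
print('end',pr(12.7,0,30),'hole edges outer',[pr(12.7,0,z) for z in(49.5,61.5)],'inner',[pr(9.9,0,z) for z in(49.5,61.5)])
print('hole w',[pr((12.7**2-4.65**2)**.5,h,z) for h in(-4.65,4.65) for z in (49.5,61.5)], 'collar front',pr(17,0,30))
E
```

```text
19.85
9.2 {51: [np.float64(195.5), np.float64(279.2), np.float64(290.0)], 56: [np.float64(197.9), np.float64(279.2), np.float64(290.1)], 61: [np.float64(200.4), np.float64(279.1), np.float64(290.3)]}
10.5 {51: [np.float64(193.6), np.float64(279.2), np.float64(290.0)], 56: [np.float64(196.0), np.float64(279.2), np.float64(290.1)], 61: [np.float64(198.4), np.float64(279.1), np.float64(290.3)]}
12.7 {51: [np.float64(190.4), np.float64(279.2), np.float64(290.0)], 56: [np.float64(192.7), np.float64(279.2), np.float64(290.2)], 61: [np.float64(195.1), np.float64(279.1), np.float64(290.3)]}
14.2 {51: [np.float64(188.2), np.float64(279.2), np.float64(290.0)], 56: [np.float64(190.4), np.float64(279.2), np.float64(290.2)], 61: [np.float64(192.8), np.float64(279.1), np.float64(290.3)]}
end [284.4 181.7] hole edges outer [array([284.6, 189.7]), array([284.7, 195.3])] inner [array([284.6, 193.8]), array([284.7, 199.6])]
hole w [array([277.5, 191. ]), array([277.2, 196.6]), array([291.7, 191. ]), array([292.2, 196.6])] collar front [284.4 175.7]
```

The button's pixel rows (187–194) match it standing out at r=14.2 mm in the hole. I'll confirm by checking that turning gets blocked, staying well under 0.3 N m.

```bash
python3 -m handwheel '[[[0,0,-0.8],[0,0,-0.001],1],[[0,0,0],[0,0,0],1],[[0,0,0],[0,0,0],1]]'>/dev/null; python3 dk.py;  python3 -m handwheel '[[[0,0,-0.8],[0,0,0],1],[[0,0,0],[0,0,0],1],[[0,0,0],[0,0,0],1]]'>/dev/null; python3 dk.py
```

```text
TQ [-0.213  0.2    0.051] F [-1.1 -0.4  9. ] z 141.5 colyaw -0.1481 dark [(array([280, 188]), array([12,  7, 77], dtype=int32), array([285.3, 191.1]))]
TQ [-0.236  0.225  0.008] F [-1.1 -0.7  8.4] z 141.6 colyaw -0.1342 dark [(array([280, 188]), array([12,  7, 75], dtype=int32), array([285.7, 191.1]))]
```

```bash
python3 -m handwheel '[[[0,0,-1],[0,0,-0.0003],1],[[0,0,0],[0,0,0],1],[[0,0,0],[0,0,0],1]]'>/dev/null; python3 dk.py;  python3 -m handwheel '[[[0,0,-1],[0,0,0],1],[[0,0,0],[0,0,0],1],[[0,0,0],[0,0,0],1]]'>/dev/null; python3 dk.py;  python3 -m handwheel '[[[0,0,-1],[0,0,0],1],[[0,0,0],[0,0,0],1],[[0,0,0],[0,0,0],1]]'>/dev/null; python3 dk.py
```

```text
TQ [-0.146  0.144  0.012] F [-0.8 -0.2  7.5] z 141.6 colyaw -0.1167 dark [(array([281, 188]), array([11,  7, 73], dtype=int32), array([285.9, 191.2]))]
TQ [-0.078  0.101 -0.01 ] F [-0.6  0.8  7.4] z 141.6 colyaw -0.0992 dark [(array([281, 188]), array([12,  7, 75], dtype=int32), array([286.1, 191.2]))]
TQ [-0.066  0.089 -0.022] F [-0.1 -0.2  6.5] z 141.6 colyaw -0.0818 dark [(array([281, 188]), array([12,  7, 72], dtype=int32), array([286.3, 191.3]))]
```

```bash
python3 -m handwheel '[[[0,0,-1],[0,0,-0.0003],1],[[0,0,0],[0,0,0],1],[[0,0,0],[0,0,0],1]]'>/dev/null; python3 dk.py;  python3 -m handwheel '[[[0,0,-1],[0,0,0],1],[[0,0,0],[0,0,0],1],[[0,0,0],[0,0,0],1]]'>/dev/null; python3 dk.py;  python3 -m handwheel '[[[0,0,-1],[0,0,0],1],[[0,0,0],[0,0,0],1],[[0,0,0],[0,0,0],1]]'; python3 dk.py
```

```text
TQ [-0.19  -0.086 -0.044] F [ 0.9 -1.2  5.8] z 141.6 colyaw -0.0647 dark [(array([281, 188]), array([12,  8, 73], dtype=int32), array([286.5, 191.4]))]
TQ [-0.166 -0.202 -0.016] F [ 0.7 -0.6  5.3] z 141.6 colyaw -0.0472 dark [(array([281, 188]), array([12,  8, 70], dtype=int32), array([286.5, 191.6]))]
clock: 22.25
eef_pos: [520.4, 268.7, 141.6]
tool_rot: [3.142, 0.001, 3.112]
force: [0.4, 0.5, 5.1]
width: 23.3
gripper_force: 60.4
TQ [-0.078 -0.151 -0.011] F [0.4 0.5 5.1] z 141.6 colyaw -0.0298 dark [(array([281, 188]), array([12,  8, 69], dtype=int32), array([286.4, 191.6]))]
```

```bash
python3 - <<'E'
from h import *
import pickle
w5=pickle.load(open('w5.pkl','rb'))[1]['pixels'];w7=pickle.load(open('w7.pkl','rb'))[1]['pixels'];w8=cv2.imread('pics/w8.png')[:,:,::-1]
s,w=shot('wrist','w9.png');w9=w['pixels'];w6=pickle.load(open('w6.pkl','rb'))[1]['pixels']
m=lambda I,u,v:I[v-1:v+2,u-1:u+2].reshape(-1,3).mean(0).round().astype(int)
print('button w5',[m(w5,u,v) for u,v in((368,244),(369,246),(370,248))]);g5=cv2.cvtColor(w5,cv2.COLOR_RGB2GRAY)
for v in range(238,256): print(g5[v,356:384])
print('w7',m(w7,281,190),'w8',m(w8,285,190),'w9',m(w9,287,191),'thumb black',m(w9,285,216),'tube',m(w9,285,204),'stub w5',m(w5,366,258))
for n,I in(('w6',w6),('w9',w9)):
  g=cv2.cvtColor(I,cv2.COLOR_RGB2GRAY);print(n)
  for v in range(180,206): print(' '.join('%3d'%x for x in g[v,268:302]))
E
```

```text
button w5 [array([65, 65, 65]), array([67, 66, 67]), array([58, 57, 58])]
[ 75  81  79  82  77  76  74  73  76  75  84 140  85 186 180 181 187 185
 186 189 172 140 142  95 120 150 147 146]
[ 81  80  74  77  75  73  73  73  73  72  73  70  90 189 180 183 188 184
 186 188 186 148 141  95 119 149 146 146]
[ 79  75  75  74  74  74  74  73  74  74  68  67  85 163 185 187 188 184
 186 187 185 157 140  95 129 149 147 146]
[ 75  73  74  74  74  74  74  73  73  64  55  56  63  96 132 157 191 184
 186 186 186 173 126  95 134 149 147 146]
[ 73  72  73  74  75  74  74  74  73  46  51  58  57  53  54  95 156 188
 188 185 186 184 133 103 142 148 147 146]
[ 72  73  74  74  74  75  74  74  73  41  55  64  64  64  62  62 107 189
 188 185 185 184 145 128 147 147 146 145]
[ 72  73  75  74  75  75  75  74  68  40  59  65  66  65  64  62  89 192
 188 184 184 182 122 143 146 146 147 146]
[ 72  73  74  75  75  76  75  74  64  40  61  65  66  66  65  62  84 194
 188 184 183 180 112 146 146 146 146 147]
[ 70  73  74  74  75  75  75  75  58  38  61  66  67  66  66  63  77 162
 189 184 184 182 118 146 146 147 
[... 7521 characters left out ...]
  83  81  79  79  77
 83  85  83  80  81  83  83  83  83  83  82  82  82  81  81  79  78  79  79  80  80  80  81  81  82  81  81  79  82  82  81  80  78  77
 85  84  83  83  85  84  84  83  83  83  82  83  82  81  81  80  79  80  79  80  80  80  81  81  83  81  80  81  81  81  81  80  78  77
 83  84  84  84  84  83  83  83  83  83  83  83  82  80  81  79  80  80  79  80  81  80  80  82  82  81  81  80  82  80  81  80  79  78
 83  84  83  85  84  84  84  83  84  83  83  83  83  81  82  80  79  79  80  80  81  80  80  81  82  82  81  81  81  81  81  80  79  78
 84  84  84  84  84  85  84  84  83  83  83  83  83  82  81  80  79  80  80  80  80  80  80  81  82  82  80  81  81  81  81  81  78  78
```

```bash
python3 -m handwheel '[[[0,0,-0.8],[0,0,0],1],[[0,0,0],[0,0,0],1],[[0,0,0],[0,0,0],1]]'>/dev/null; python3 dk.py;  python3 -m handwheel '[[[0,0,-0.8],[0,0,0],1],[[0,0,0],[0,0,0],1],[[0,0,0],[0,0,0],1]]'>/dev/null; python3 dk.py;  python3 -m handwheel '[[[0,0,-0.8],[0,0,0],1],[[0,0,0],[0,0,0],1],[[0,0,0],[0,0,0],1]]' >/dev/null; python3 dk.py;python3 -m handwheel '[[[0,0,-0.8],[0,0,0],1],[[0,0,0],[0,0,0],1],[[0,0,0],[0,0,0],1]]' >/dev/null; python3 dk.py
```

```text
TQ [-0.061 -0.162 -0.076] F [1.1 0.2 5.3] z 141.6 colyaw -0.0158 dark [(array([281, 188]), array([12,  8, 66], dtype=int32), array([286.6, 191.8]))]
TQ [ 0.042 -0.183 -0.056] F [ 0.8 -0.1  4.8] z 141.6 colyaw -0.0018 dark [(array([281, 188]), array([12,  8, 66], dtype=int32), array([286.6, 191.8]))]
TQ [ 0.115 -0.223 -0.028] F [0.1 0.2 5.4] z 141.6 colyaw 0.0122 dark [(array([281, 188]), array([12,  8, 65], dtype=int32), array([286.6, 191.8]))]
TQ [ 0.151 -0.172 -0.031] F [0.1 1.  4.8] z 141.6 colyaw 0.0261 dark [(array([282, 188]), array([11,  8, 62], dtype=int32), array([286.9, 191.8]))]
```

```bash
python3 - <<'E'
from h import *
import pickle
R=[]
for f,u,v in(('w1.pkl',316.3,274.2),('w5.pkl',368.7,245.5)):
    s,w=pickle.load(open(f,'rb'));o,d=ray(w,u,v,wpose(s,w));d/=np.linalg.norm(d);R.append((o,d))
    print(f,s['eef_pos'].round(1),s['qd'].round(3).max())
A=sum(np.eye(3)-np.outer(d,d) for o,d in R);b=sum((np.eye(3)-np.outer(d,d))@o for o,d in R)
p=np.linalg.solve(A,b);ax=np.array([518.9,271.3]);q=p[:2]-ax
print('button',p,'r',np.hypot(*q),'yaw',np.arctan2(-q[1],-q[0]),'miss',[np.linalg.norm((np.eye(3)-np.outer(d,d))@(p-o)) for o,d in R])
# w1 button patch
s,w=pickle.load(open('w1.pkl','rb'));g=cv2.cvtColor(w['pixels'],cv2.COLOR_RGB2GRAY)
for v in range(264,284): print(g[v,304:330])
s=ctrl.read_state();print(s['tau'].round(2),s['clock'])
E
```

```text
w1.pkl [406.6 272.6 231.3] 0.016
w5.pkl [420.2 197.9 253.5] 0.011
button [508.69131609 273.41838603  54.69032845] r 10.426158761297966 yaw -0.2046044870252975 miss [np.float64(0.07840173916800523), np.float64(0.07840173916802723)]
[147 148 150 149  74  79  80  79  78  78  76  75  74  77 114  76 147 144
 143 148 149 148 150 151 150  91]
[148 147 114 116  77  80  78  77  75  75  74  73  73  71  70  75 129 146
 143 148 149 147 149 150 151 134]
[147 111  70  75  79  78  76  74  75  75  75  74  74  72  72  72  90 119
 144 147 149 147 149 150 150 147]
[147  68  74  77  77  74  75  76  74  74  74  75  74  74  72  72  69  78
 126 149 149 146 149 149 149 150]
[149  69  75  75  73  74  74  74  75  75  75  74  74  73  73  73  71  69
  90 151 149 146 148 149 148 148]
[111  71  74  72  71  72  74  75  75  70  70  68  68  68  68  71  73  69
  73 129 150 146 147 149 147 147]
[ 64  71  74  70  71  72  74  74  69  65  67  65  66  66  67  67  75  71
  69  93 152 147 147 149 147 147]
[120  69  71  68  70  72  74  73  64  67  68  68  69  69  69  63  75  72
  68  74 141 148 147 149 148 148]
[148  66  69 
[... 627 characters left out ...]
]
[147 147 146  76  63  67  68  70  71  68  68  62  62  58  61  70  73  76
  74  72  75 111 148 148 147 116]
[148 147 146  89  61  66  67  69  70  61  60  56  61  64  61  71  69  76
  74  73  74 103 148 148 135 118]
[148 146 146  99  60  66  67  69  70  60  60  66  69  72  69  73  71  75
  76  72  73  86 145 133 123 118]
[144 148 146  97  58  65  66  68  69  67  68  71  72  73  74  74  73  76
  76  73  73  77 126 120 119 118]
[127 138 149 112  58  65  66  67  69  69  69  70  72  72  73  74  74  74
  77  73  73  74 104 121 120 118]
[115 122 134 118  56  64  65  67  67  69  68  70  71  72  73  73  74  75
  76  74  72  75  98 120 119 117]
[  0.11 -49.79   0.17 -13.1    0.09   0.38   0.06] 23.55
```

Triangulating the button from the two earlier views gives a locked yaw of -0.205. I'll turn there with light downward pressure, then press a little more to check that it is seated.

```bash
python3 -m handwheel '[[[0,0,3],[0,0,0],1],[[0,0,3],[0,0,0],1],[[0,0,3],[0,0,0],1],[[0,0,3],[0,0,0],1],[[0,0,1],[0,0,0],1]]' >/dev/null; python3 -m handwheel '[[[0,0,0],[0,0,0],1],[[0,0,0],[0,0,0],1]]' >/dev/null;python3 dk.py; python3 -m handwheel '[[[0,0,0],[0,0,0.001],1],[[0,0,0],[0,0,0],1],[[0,0,0],[0,0,0],1]]' >/dev/null; python3 dk.py; python3 -m handwheel '[[[0,0,0],[0,0,0.001],1],[[0,0,0],[0,0,0],1],[[0,0,0],[0,0,0],1]]'; python3 dk.py
```

```text
TQ [-0.055 -0.201  0.039] F [ 1.  -0.1  5.2] z 141.6 colyaw -0.2007 dark [(array([278, 189]), array([11,  6, 64], dtype=int32), array([283. , 191.6]))]
TQ [-0.305  0.205  0.043] F [-0.7 -0.3 12. ] z 141.5 colyaw -0.2008 dark [(array([278, 188]), array([11,  7, 72], dtype=int32), array([283. , 191.2]))]
clock: 24.73
eef_pos: [520.5, 268.7, 141.5]
tool_rot: [3.141, 0.001, 2.941]
force: [-1.8, -0.6, 17.4]
width: 23.5
gripper_force: 62.2
TQ [-0.512  0.613  0.013] F [-1.8 -0.6 17.4] z 141.5 colyaw -0.2008 dark [(array([278, 188]), array([11,  7, 71], dtype=int32), array([283., 191.]))]
```

A clear test is to lift gently. If the button is out in the hole, it stops the column after about 1.5 mm.

```bash
python3 -m handwheel '[[[0,0,0],[0,0,-0.0028],1],[[0,0,0],[0,0,0],1],[[0,0,0],[0,0,0],1]]' >/dev/null; python3 dk.py; python3 -m handwheel '[[[0,0,0],[0,0,-0.001],1],[[0,0,0],[0,0,0],1],[[0,0,0],[0,0,0],1]]' >/dev/null; python3 dk.py; python3 -m handwheel '[[[0,0,0],[0,0,-0.001],1],[[0,0,0],[0,0,0],1],[[0,0,0],[0,0,0],1]]'>/dev/null; python3 dk.py;  python3 -m handwheel '[[[0,0,0],[0,0,-0.0007],1],[[0,0,0],[0,0,0],1],[[0,0,0],[0,0,0],1]]'>/dev/null; python3 dk.py
```

```text
TQ [-0.159 -0.268 -0.015] F [-0.  -0.9  2.1] z 141.6 colyaw -0.2007 dark [(array([279, 189]), array([11,  6, 60], dtype=int32), array([283.9, 191.7]))]
TQ [-0.166 -0.378 -0.026] F [ 0.9 -0.9 -1.2] z 142.7 colyaw -0.2008 dark [(array([279, 189]), array([11,  6, 64], dtype=int32), array([284. , 191.6]))]
TQ [-0.202 -0.686 -0.006] F [ 1.9 -0.8 -9.4] z 143.5 colyaw -0.2006 dark [(array([279, 189]), array([11,  7, 66], dtype=int32), array([284. , 191.7]))]
TQ [-0.107 -1.061  0.022] F [  3.1  -0.5 -18.5] z 143.9 colyaw -0.2006 dark [(array([279, 189]), array([11,  7, 69], dtype=int32), array([284. , 191.8]))]
```

The lift is blocked at +1.6 mm, so the button is out through the hole and the column is locked. I'll set it back down on the collar, release and retreat straight up.

```bash
python3 -m handwheel '[[[0,0,0],[0,0,0.0017],1],[[0,0,0],[0,0,0.0012],1],[[0,0,0],[0,0,0],1],[[0,0,0],[0,0,0],1]]'; python3 dk.py; python3 -m handwheel '[[[0,0,0],[0,0,0],0.85],[[0,0,0],[0,0,0],0.7],[[0,0,0],[0,0,0],0.5],[[0,0,0],[0,0,0],0.2],[[0,0,0],[0,0,0],0]]'; python3 -m handwheel '[[[0,0,0],[0,0,0],0],[[0,0,0],[0,0,0],0],[[0,0,0],[0,0,0],0],[[0,0,0],[0,0,0],0],[[0,0,0],[0,0,0],0]]'; python3 dk.py
```

```text
clock: 26.32
eef_pos: [520.2, 269.0, 143.2]
tool_rot: [3.141, 0.001, 2.941]
force: [0.0, -1.0, -1.8]
width: 23.5
gripper_force: 61.5
TQ [-0.394 -0.061 -0.014] F [ 0.  -1.  -1.8] z 143.2 colyaw -0.2007 dark [(array([278, 188]), array([11,  7, 71], dtype=int32), array([282.7, 191.1]))]
clock: 26.78
eef_pos: [520.1, 269.4, 142.4]
tool_rot: [3.141, 0.0, 2.941]
force: [-0.7, 0.6, -0.1]
width: 61.2
gripper_force: 0.0
clock: 27.2
eef_pos: [520.0, 268.8, 142.1]
tool_rot: [-3.142, -0.0, 2.941]
force: [-0.0, 0.6, 0.8]
width: 85.5
gripper_force: 0.0
TQ [0.062 0.053 0.015] F [-0.   0.6  0.8] z 142.1 colyaw -0.2006 dark [(array([278, 189]), array([11,  7, 66], dtype=int32), array([283.1, 191.7]))]
```

Released. As a seating check I'll retreat, shut the fingers and gently feel for the top of the head, which should be at z≈180.

```bash
python3 -m handwheel '[[[0,0,0],[0,0,-0.01],0],[[0,0,0],[0,0,-0.02],0],[[0,0,0],[0,0,-0.03],0],[[0,0,0],[0,0,-0.01],0],[[0,0,0],[0,0,0],0.3]]'; python3 -m handwheel '[[[0,0,0],[0,0,0],1],[[0,0,0],[0,0,0],1],[[0,0,0],[0,0,0],1],[[0,0,0],[0,0,0],1],[[0,0,0],[0,0,0],1]]'; python3 -m handwheel '[[[0,0,0],[0,0,0],1],[[0,0,0],[0,0,0.015],1],[[0,0,0],[0,0,0.006],1],[[0,0,0],[0,0,0],1],[[0,0,0],[0,0,0],1]]'
```

```text
clock: 27.67
eef_pos: [522.0, 269.9, 215.6]
tool_rot: [3.137, 0.005, 2.941]
force: [0.2, 0.8, 0.9]
width: 75.2
gripper_force: 0.0
clock: 28.08
eef_pos: [519.5, 268.6, 211.1]
tool_rot: [-3.14, -0.001, 2.941]
force: [-0.6, -0.2, -0.4]
width: 12.2
gripper_force: 0.0
clock: 28.5
eef_pos: [519.7, 268.7, 190.7]
tool_rot: [-3.141, -0.001, 2.941]
force: [0.0, 0.3, 0.7]
width: -0.0
gripper_force: 0.0
```

```bash
python3 -m handwheel '[[[0,0,0],[0,0,0.005],1],[[0,0,0],[0,0,0.003],1],[[0,0,0],[0,0,0],1],[[0,0,0],[0,0,0],1]]'; python3 -m handwheel '[[[0,0,0],[0,0,0.0012],1],[[0,0,0],[0,0,0],1],[[0,0,0],[0,0,0],1]]'; python3 -m handwheel '[[[0,0,0],[0,0,0.0008],1],[[0,0,0],[0,0,0],1],[[0,0,0],[0,0,0],1]]'; python3 -m handwheel '[[[0,0,0],[0,0,0.0008],1],[[0,0,0],[0,0,0],1],[[0,0,0],[0,0,0],1]]'
```

```text
clock: 28.83
eef_pos: [519.9, 268.8, 183.1]
tool_rot: [-3.142, -0.0, 2.941]
force: [0.1, 0.2, -0.8]
width: 0.0
gripper_force: 0.0
clock: 29.08
eef_pos: [520.0, 268.9, 182.0]
tool_rot: [3.141, 0.0, 2.941]
force: [-0.2, -0.4, 0.3]
width: 0.1
gripper_force: 0.0
clock: 29.33
eef_pos: [520.0, 268.8, 181.1]
tool_rot: [3.142, -0.0, 2.941]
force: [0.9, 0.3, 0.3]
width: -0.4
gripper_force: 0.0
clock: 29.58
eef_pos: [520.0, 268.8, 180.3]
tool_rot: [-3.142, -0.0, 2.941]
force: [-0.1, -0.5, 0.6]
width: -0.1
gripper_force: 0.0
```

```bash
python3 -m handwheel '[[[0,0,0],[0,0,0.0007],1],[[0,0,0],[0,0,0],1],[[0,0,0],[0,0,0],1]]'; python3 -m handwheel '[[[0,0,0],[0,0,0.0007],1],[[0,0,0],[0,0,0],1],[[0,0,0],[0,0,0],1]]'
```

```text
clock: 29.83
eef_pos: [520.4, 269.0, 180.1]
tool_rot: [3.141, 0.001, 2.941]
force: [-0.4, -0.4, 5.9]
width: 0.2
gripper_force: 2.2
clock: 30.08
eef_pos: [520.8, 269.2, 180.1]
tool_rot: [3.14, 0.002, 2.941]
force: [-0.5, -1.0, 8.6]
width: 0.1
gripper_force: 4.1
```

Contact is at z 180.1, so the column is fully seated. I'll retreat clear and hand in.

```bash
python3 -m handwheel '[[[0,0,0],[0,0,-0.01],1],[[0,0,0],[0,0,-0.03],1],[[0,0,0],[0,0,-0.03],1],[[0,0,0],[0,0,-0.03],1],[[0,0,0],[0,0,0],1]]'; python3 -m handwheel '[[[0,0,0],[0,0,0],1],[[0,0,0],[0,0,0],1],[[0,0,0],[0,0,0],1],[[0,0,0],[0,0,0],1]]'; python3 -c "
from cell import ctrl
print(ctrl.finish_job())"
```

```text
clock: 30.5
eef_pos: [522.9, 270.5, 285.1]
tool_rot: [3.134, 0.008, 2.941]
force: [0.1, 0.8, 0.5]
width: 0.1
gripper_force: 0.0
clock: 30.83
eef_pos: [519.2, 268.4, 277.4]
tool_rot: [-3.14, -0.002, 2.941]
force: [-0.1, 0.7, 0.2]
width: 0.3
gripper_force: 0.0
the job is handed in; nothing more can be done
None
```

The job is handed in at 30.8 s with the column released and seated on the collar (head top felt at z 180.1 mm); I take it as locked because a gentle lift stopped after about 1.6 mm, although I never felt the button block turning, and no verdict was shown.

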